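# Start a crimp from the bench control station

### The job

Run one crimp from the control station on the bench: first switch the power on by pressing the raised end of the rocker (the end away from the robot) fully down, then push the small stemmed air-valve knob fully in, and only then press the large mushroom palm button fully down, hold it down for two seconds, and let it come back up. Do it with the fingertips; nothing is to be gripped, and the power and the air stay on at the end. Leave the jar, the parts bin, the screwdriver and the plug where they are.

Things in the scene. Friction and masses are not known exactly. Their poses are not given: they have to be found in the camera images.
- panel: Control station, fixed to the bench: aluminium plate 120 x 360 x 8 mm (x, y, z), origin at the centre of its underside, z up. Three grey modules (90 x 90 mm, tops 48 mm above the bench) stand on it square with the plate at its y = -115, 0 and +115 mm, in any order; they carry the rocker, the air valve and the palm button, all black. Nothing on it is higher than 92 mm over the bench.
- rocker_box: The module that carries the rocker; origin at the centre of its underside (8 mm above the bench), z up; its x and y axes are parallel to the plate's. The rocker's tilt axis is along this module's y, over its centre, 54 mm above the bench; its raised (off) end is the +x end.
- rocker (a joint): Rocker switch, a shallow black V 64 mm long (module x), 40 mm wide, in a low grey bezel (rim 54 mm above the bench). Rad: 0 = off (-x half level, +x half rising outwards at 0.4 rad), 0.4 = on, hard stop (+x half level, its top 60 mm above the bench). Starts at 0 to 0.05. No spring: it stays where it is left; about 3.6 N on the press point moves it.
- rocker_press (a point): The point to press: on the top face of the rocker's raised +x half, 22 mm along that half from the tilt axis, in the middle of its width. It moves with the rocker: about 68 mm above the bench when off, 60 mm when on.
- valve (a joint): Push-in air valve: a black round knob of 36 mm diameter, 16 mm tall, on a thin steel stem (14 mm diameter) above a steel collar of 40 mm diameter. Travel in m, straight down: 0 = out (off), 0.015 = fully in (on), hard stop. It starts between 0 and 0.003. No spring: it stays where it is left; about 4 N moves it.
- valve_top (a point): Centre of the flat top of the valve knob; moves with it: 92 mm above the bench when out, 77 mm when fully in.
- palm (a joint): Palm button: a wide black mushroom of 62 mm diameter with a flat top 36 mm across, over a grey collar. Travel in m, straight down: 0 = up, 0.008 = fully down, hard stop. A spring returns it; about 2.5 N starts it moving and 8 N holds it fully down.
- palm_top (a point): Centre of the top of the palm button; moves with it: 87 mm above the bench when up, 79 mm when fully down.
- jar: Bystander: a small closed jar with a blue lid, 52 mm diameter, 75 mm tall, standing loose; origin at the centre of its underside, z up.
- bin: Bystander: a loose open yellow parts bin, 110 x 85 x 50 mm; origin at the centre of its underside.
- driver: Bystander: a loose screwdriver about 170 mm long, lying on the bench in front of the station (robot's side); its x axis runs along it.
- plug: Bystander: a loose white connector plug, 50 x 26 x 18 mm, lying on the bench beyond the station; origin at the centre of its underside.

How it is judged (in metres and radians):
On the way, in this order (a step that is already met when the one before it is completed fails the run):
1. the rocker is switched on (raised end pressed down) (value of joint rocker above 0.34 rad), for 0.1 s.
2. then the air-valve knob is pushed in (value of joint rocker above 0.34 rad and value of joint valve above 0.0125 m), for 0.1 s.
3. then the palm button is held down for two seconds (1.6 s are enough) (all of step 2 and value of joint palm above 0.006 m), for 1.6 s.
At the end, for the whole second after the job is handed in: The rocker is on (beyond 0.34 of 0.40 rad), the valve knob is in (beyond 12.5 of 15 mm), the palm button is back up (within 2 mm) and the robot touches nothing (all of step 2 and value of joint palm below 0.002 m).
It fails at once if the air valve is pushed in while the power rocker is not on (value of joint valve above 0.008 m and not (value of joint rocker above 0.34 rad)).
It fails at once if the palm button is pressed before power and air are both on (value of joint palm above 0.004 m and not (value of joint rocker above 0.34 rad and value of joint valve above 0.0125 m)).
It fails at once if a bystander is shoved or carried more than 25 mm (distance of any of jar, bin, driver, plug from where it was at the start of the episode above 0.025 m).
It fails at once if the jar is knocked over (angle between jar's own z axis and vertical above 0.5 rad).
It also fails if it takes over 51 s, if anything falls off the work surface, if the arm or the gripper's body presses on something with over 40 N, if the wrist force passes 120 N, or if a joint passes its speed limit or range.

### The arm

A 7-joint arm with a two-finger parallel gripper is mounted at the origin on the work surface. World frame = base frame: x ahead of the robot, y to its left, z up, the work surface at z = 0. Lengths are in mm, angles in rad, forces in N, time in s.
With the tool pointing down it reaches from about 400 to 925 mm from the base axis. Payload 5.6 kg.
Tool frame: the origin (TCP) lies midway between the tips of the shut fingers; the grasp point (between the pads) lies 19 mm behind it; z points along the fingers, y is the line along which they close (so a half turn about z gives the same grasp; the last joint's range is limited). The gripper opens to 85 mm and grips with 20 to 120 N. Pads are 22 mm wide; open, the fingers measure 114 mm over their backs; the gripper's body (76 mm by 85 mm) begins 54 mm behind the grasp point. The pads swing forward as they close: fully open they stand 13 mm farther back than shut.
Start: joints at [1.186, 0.468, -0.012, 1.603, 0.006, 1.071, -0.056], TCP at [217.829, -612.421, 231.29] pointing down, gripper open.
Joint ranges: [-2.53, 2.53], [-0.31, 2.02], [-1.57, 1.55], [0.28, 2.44], [-1.29, 4.43], [0.15, 1.84], [-2.92, 2.92]. Speed limits (rad/s): [2.57, 2.57, 3.14, 3.14, 3.14, 3.14, 3.14].

### API

Orientations are given as a unit quaternion [x, y, z, w].
In Python, from plant import read_state, get_image, sign_off, boxes_of, silhouettes gives the robot as it stands. The module is installed in compiled form; this text tells all that it offers.
- The arm moves only by the shell command python3 -m handwheel 'ROWS' [FORCE]. ROWS is a JSON object of lists of equal length, an entry for each row: "delta_pos": the shift along the world's x, y, z scaled (see below), a list of three; "rot": the turn, a rotation vector about the world's x, y, z scaled (see below), a list of three; "hand": the closure, from -1 (fully open) to 1 (shut). A call has 1 to 12 rows; each row is the pose to reach, as a shift and turn from the pose commanded when the call began; what a row does not reach only later rows make up. The controller multiplies each number of a shift by 0.5 m and each number of a turn by 90 degrees. A row lasts 1/8 s, in which the tool goes at most 62.5 mm and 10.7 degrees, less where a joint would pass 70% of its speed; a pose out of reach is approached as far as the arm can. A call with a number of a shift or a turn outside -1 to 1 is refused whole. A call with a gripper value outside its range is refused whole. The fingers move at their own pace and stop on an object; FORCE is the grip in N (left out, the last holds). Time passes only in rows, so rows that repeat a pose let the fingers close. It gives the time, the measured TCP pose, the force, the opening and the grip force at its end, in the units of the state.
- read_state(): the state, without advancing time (a new reading comes with each control period).
- get_image(name): name is "side" or "top" or "wrist"; returns a dict with "color" (400x640x3 uint8, red, green, blue), "fovy" (degrees; the focal length in pixels is half the picture's height over the tangent of half this angle, whatever the lens; pixels are square), "cx", "cy" (the principal point, pixels), "k1" (the pictures are not rectified: a ray, as slopes to the right and down, at radius r is drawn at 1 + k1 r^2 times it, then the intrinsics apply), "R" (3x3) and "t" (3): a world point X has camera coordinates R X + t. Camera axes: x right, y down, z forward; pixel columns grow to the right and rows downward; lengths in mm; the calibration is good to about 2 mm. A picture is of the moment at which its call begins. There is no depth.
- sign_off(): hands the job in; it is judged then, once.
Trained networks look in the newest picture that a camera, given by its name, has taken for a name from the list of things; names that differ only in an ending like _2 or _b are one class to them, and where a whole thing is asked for, a point or a joint stands for the part that bears it (a point fixed in the world has none). Each returns a list of dicts, best first, with "confidence" (0 to 1); they miss things now and then, are a little off and sometimes report something else, mostly with a low value. They report only what shows in the picture. A call takes as long as a camera call.
- boxes_of(name, camera): "xy" ([column, row] as shares, 0 to 1, of the picture: columns of its width, rows of its height, amid what is visible of it).
- silhouettes(name, camera): "pixels" (400x640 bool, what is visible of it) and "xy" ([column, row] as shares, 0 to 1, of the picture: columns of its width, rows of its height, amid what is visible of it).
The state is a dict: "time": time; "joint_positions": joint angles; "qvel": joint speeds; "joint_efforts": joint torques, N m; "eef_pos": TCP position; "tool_rot": TCP orientation; "ft_force": force on the tool from outside, world axes, zero at the start; "ft_torque": the same for the moment, N m; "gripper_width": opening from 0.0 (shut) to 1.0 (fully open); "grasp_force": force on a finger pad.
Only numpy, scipy, OpenCV 4.12 (cv2) and the standard library are available. Lean on these libraries where they do the work, as an engineer would, in place of code of your own. Each camera call takes 0.05 s, during which the arm holds its last target. There are 200 camera calls.

## Working session

There is one attempt and no reset: what is moved stays moved. The work goes in short steps, Python scripts to look and compute and a shell command to move; the robot and the scene stay as the last step left them, time stands still between calls to the robot, and variables do not carry over. Pictures are saved under pics/ and viewed, at most 10 in all, crops included, and the job is handed in when it is done.

```bash
mkdir -p pics; cat > h.py <<'E'
import numpy as np, cv2
from plant import *
def ray(im,uv):
    f=200/np.tan(np.radians(im["fovy"])/2)
    K=np.array([[f,0,im["cx"]],[0,f,im["cy"]],[0,0,1]])
    d=cv2.undistortPoints(np.array([[uv]],float),K,np.array([im["k1"],0,0,0,0.]))[0,0]
    R=np.array(im["R"]);t=np.array(im["t"])
    return -R.T@t, R.T@np.array([d[0],d[1],1])
def onz(im,uv,z):
    o,d=ray(im,uv); return o+d*(z-o[2])/d[2]
def proj(im,X):
    f=200/np.tan(np.radians(im["fovy"])/2)
    c=np.array(im["R"])@np.array(X,float)+np.array(im["t"]); s=c[:2]/c[2]
    s=s*(1+im["k1"]*(s@s)); return s*f+[im["cx"],im["cy"]]
E
python3 - <<'E'
from h import *
s=read_state();print(s)
H={'rocker_press':66,'rocker_box':50,'valve_top':91,'palm_top':87,'panel':8,'jar':40,'bin':30,'driver':10,'plug':9}
for c in("top","side"):
    im=get_image(c); cv2.imwrite(f"pics/{c}0.png",im["color"][...,::-1])
    print(c,im["fovy"],im["k1"],(-np.array(im["R"]).T@np.array(im["t"])).round())
    for n,z in H.items():
        for b in boxes_of(n,c)[:2]:
            uv=np.array(b["xy"])*[640,400]; print(n,round(b["confidence"],2),uv.round(1),onz(im,uv,z).round(1))
E
```

```text
{'time': 0.0, 'joint_positions': array([ 1.18600464,  0.46839462, -0.011583  ,  1.60363579,  0.00597711,
        1.07137095, -0.05629968]), 'qvel': array([-0.00122864, -0.00055377,  0.00138673,  0.00147237, -0.00082191,
       -0.00145054,  0.00062176]), 'joint_efforts': array([ 4.34311014e-04, -5.32377863e+01,  2.12123303e-02, -2.51298273e+01,
        1.13531106e-02,  7.74004846e-03,  5.38944377e-06]), 'eef_pos': array([ 217.60777752, -611.9021147 ,  230.32194596]), 'tool_rot': array([ 9.85440267e-01,  1.70019686e-01, -2.06037761e-04, -8.62861023e-04]), 'ft_force': array([-0.32243874,  0.45383602, -0.91027805]), 'ft_torque': array([-0.03863947,  0.02361599, -0.02759855]), 'grasp_force': 0.0, 'gripper_width': 1.0031376507760317}
top 50.23080421048171 -0.10318109683513955 [ 455.   15. 1145.]
rocker_press 0.67 [383.7 228. ] [ 541.6 -174.3   66. ]
rocker_press 0.62 [438.8 235.5] [ 519.8 -315.9   66. ]
rocker_box 0.84 [379.7 226.8] [ 546.1 -166.9   50. ]
rocker_box 0.27 [319.5 218.4] [570.4 -11.7  50. ]
valve_top 0.54 [339.5 213.5] [577.6 -60.8  91. ]
palm_top 0.97 [297.3 199.5] [614.9  44.   87. ]
panel 0.56 [336.6 233.7] [533.2 -57.6   8. ]
jar 0.69 [249.2 200.2] [622.1 171.3  40. ]
bin 0.66 [436.3 235.5] [ 522.1 -320.2   30. ]
driver 0.55 [333.  252.2] [484.1 -46.8  10. ]
plug 0.47 [316.5 166.8] [716.   -7.1   9. ]
side 52.5326631436935 -0.009235828904738789 [ 538. -707.  672.]
rocker_press 0.65 [301.  286.6] [ 540.1 -174.1   66. ]
rocker_press 0.21 [319.4 240.6] [582.5 -42.3  66. ]
rocker_box 0.78 [305.2 300.1] [ 547.9 -194.5   50. ]
valve_top 0.76 [319.7 241. ] [581.1 -71.   91. ]
palm_top 0.8 [329.5 214.5] [608.5  23.3  87. ]
panel 0.95 [325.8 312.2] [ 589.3 -191.9    8. ]
jar 0.87 [333.9 191.8] [632.7 179.6  40. ]
bin 0.71 [291.5 368.8] [ 521.8 -325.5   30. ]
driver 0.67 [275.1 260.2] [482.2 -44.4  10. ]
plug 0.77 [376.3 250.4] [719.6 -17.6   9. ]
plug 0.57 [302.4 287.1] [ 543.3 -125.5    9. ]
```

```bash
python3 - <<'E'
import cv2
a=cv2.imread("pics/top0.png")[140:290,200:480];cv2.imwrite("pics/topc.png",cv2.resize(a,None,fx=2.85,fy=2.85,interpolation=2))
a=cv2.imread("pics/side0.png")[150:400,220:440];cv2.imwrite("pics/sidec.png",cv2.resize(a,None,fx=2.4,fy=2.4,interpolation=2))
E
```

```text
(no output)
```

View pics/topc.png

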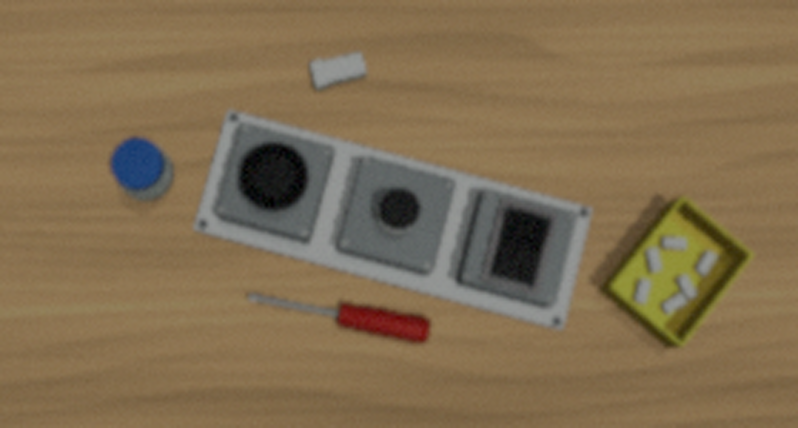

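View pics/sidec.png

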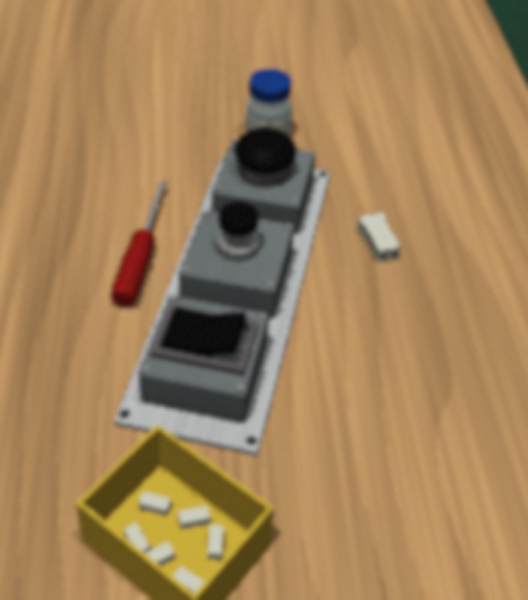

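The top crop shows, left to right, palm button (272,175), valve (398,208) and rocker (519,246). The plate screws are at (232,118), (586,211), (558,321) and (202,224). The driver is in front, the bin right and the jar left. The side view agrees.

```bash
python3 - <<'E'
from h import *
im=get_image("top"); 
P=np.array([onz(im,np.array(p)/2.85+[200,140],8) for p in[(232,118),(586,211),(558,321),(202,224)]])[:,:2]
c=P.mean(0); ey=(P[0]+P[3]-P[1]-P[2]); ey/=np.linalg.norm(ey); ex=np.array([ey[1],-ey[0]])
print("centre",c,"yaw",np.arctan2(ex[1],ex[0]), (P-c)@np.c_[ex,ey])
for y in(115,0,-115): print(y,c+y*ey)
print("press",c-115*ey+21.5*ex)
for cam in("top","side"):
    im=get_image(cam); g=im["color"].max(2)
    m=(g<60).astype(np.uint8); n,l,s,ce=cv2.connectedComponentsWithStats(m)
    for i in range(1,n):
        if 60<s[i,4]<3000: print(cam,s[i],ce[i].round(1),[onz(im,ce[i],z)[:2].round(1) for z in(62,80,88)])
    for n_,X in(("palm",[*(c+115*ey),85]),("valve",[*c,90]),("rock",[*(c-115*ey),60])): print(n_,proj(im,X).round(1))
E
```

```text
centre [579.02484936 -63.51430579] yaw -0.27864043620059203 [[  52.45630528  173.32916299]
 [  53.83062868 -173.99464585]
 [ -53.83062868 -172.52627286]
 [ -52.45630528  173.19175571]]
115 [610.65545876  47.05017562]
0 [579.02484936 -63.51430579]
-115 [ 547.39423996 -174.07878719]
press [ 568.06499084 -179.99233591]
top [ 113    0   67   84 2214] [139.2  27.2] [array([1117.6,  487.5]), array([1106.6,  479.6]), array([1101.7,  476.1])]
top [ 174    0   76   47 1035] [213.2  22. ] [array([1124.9,  275.8]), array([1113.7,  271.5]), array([1108.8,  269.5])]
top [167  52  10  18  69] [172.1  58.8] [array([1015.9,  386.4]), array([1006.5,  380.2]), array([1002.4,  377.5])]
top [  0 167  19  64 983] [  7.6 200.1] [array([629.1, 831.7]), array([626.2, 818.2]), array([624.9, 812.1])]
top [284 190  24  24 463] [295.3 201.5] [array([613.7,  49.8]), array([611.1,  49.2]), array([609.9,  48.9])]
top [331 206  16  14 159] [339.2 212.8] [array([582.8, -62.1]), array([580.7, -60.9]), array([579.8, -60.3])]
top [372 213  21  27 396] [382.1 225.8] [array([ 547.5, -171.2]), array([ 546. , -168.1]), arr
[... 1186 characters left out ...]
5.7]), array([591.1, -55.6]), array([590.4, -64.4])]
side [ 487  240  105   54 2017] [543.7 269.1] [array([1049.3, -139. ]), array([1034.2, -155.8]), array([1027.5, -163.2])]
side [296 254  45  27 283] [317.8 271.9] [array([ 574.8, -132.5]), array([ 573.8, -149.5]), array([ 573.3, -157. ])]
side [287 278  37  22 583] [305.  288.6] [array([ 547.9, -175.9]), array([ 547.6, -191.6]), array([ 547.5, -198.6])]
side [280 291  51  34 394] [303.6 314.9] [array([ 544.1, -238.6]), array([ 543.9, -252.4]), array([ 543.8, -258.6])]
side [566 364  36  25 294] [582.3 376.2] [array([ 995.4, -376.5]), array([ 981.9, -386.3]), array([ 975.9, -390.6])]
palm [329.7 208.9]
valve [318.5 239. ]
rock [304.7 288.6]
```

```bash
python3 -m handwheel '{"delta_pos":[[0.7,0.866,-0.1],[0.7,0.866,-0.1],[0.7,0.866,-0.1],[0.7,0.866,-0.1],[0.7,0.866,-0.1],[0.7,0.866,-0.1],[0.7,0.866,-0.1],[0.7,0.866,-0.1],[0.7,0.866,-0.1],[0.7,0.866,-0.2],[0.7,0.866,-0.2],[0.7,0.866,-0.2]],"rot":[[0,0,-0.396],[0,0,-0.396],[0,0,-0.396],[0,0,-0.396],[0,0,-0.396],[0,0,-0.396],[0,0,-0.396],[0,0,-0.396],[0,0,-0.396],[0,0,-0.396],[0,0,-0.396],[0,0,-0.396]],"hand":[1,1,1,1,1,1,1,1,1,1,1,1]}'
python3 - <<'E'
from h import *
s=read_state();print(s["time"],s["eef_pos"],s["tool_rot"],s["ft_force"],s["gripper_width"])
for c in("side","wrist"): cv2.imwrite(f"pics/{c}1.png",get_image(c)["color"][...,::-1])
E
```

```text
time: 2.65
eef_pos: [568.0, -180.7, 132.4]
tool_rot: [0.99, -0.141, 0.0, 0.0]
ft_force: [0.3, 0.5, -0.2]
gripper_width: -0.002
grasp_force: 0.0
2.65 [ 567.98357661 -180.70588882  132.40312171] [ 9.90071872e-01 -1.40561022e-01  4.16008759e-04  3.38898418e-04] [ 0.28478304  0.45348362 -0.17797088] -0.0017374495855242776
```

View pics/side1.png

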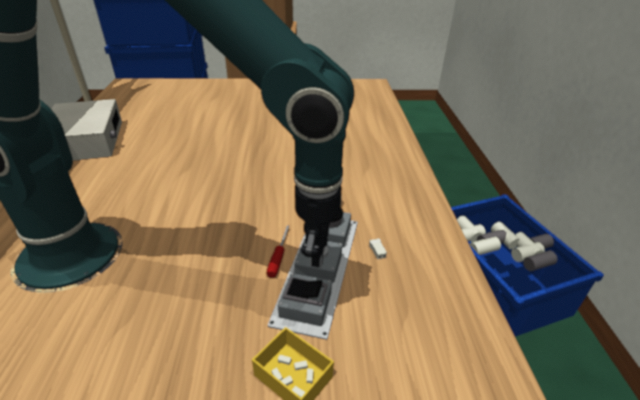

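View pics/wrist1.png

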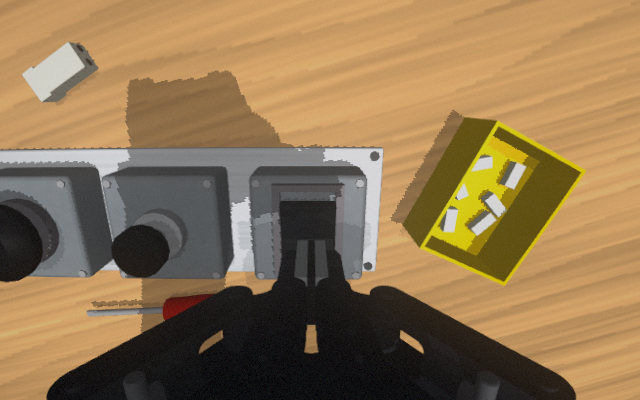

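The side view shows the fingertips over the rocker, around (315,262). The wrist view shows the shut tips aligned with the module, at (318,245), over the rocker's outer half. Next I press the rocker.

```bash
python3 -m handwheel '{"delta_pos":[[0,0.002,-0.06],[0,0.002,-0.1],[0,0.002,-0.12],[0,0.002,-0.13],[0,0.002,-0.136],[0,0.002,-0.14],[0,0.002,-0.144],[0,0.002,-0.144]],"rot":[[0,0,0],[0,0,0],[0,0,0],[0,0,0],[0,0,0],[0,0,0],[0,0,0],[0,0,0]],"hand":[1,1,1,1,1,1,1,1]}'
```

```text
time: 3.75
eef_pos: [568.6, -178.5, 60.1]
tool_rot: [0.99, -0.14, 0.001, 0.0]
ft_force: [2.6, -1.2, 6.4]
gripper_width: -0.001
grasp_force: 3.2
```

```bash
python3 -m handwheel '{"delta_pos":[[0,0,-0.004],[0,0,-0.006],[0,0,-0.006]],"rot":[[0,0,0],[0,0,0],[0,0,0]],"hand":[1,1,1]}'
```

```text
time: 4.12
eef_pos: [568.7, -178.6, 59.9]
tool_rot: [0.99, -0.14, 0.001, 0.0]
ft_force: [-4.4, 1.0, 27.6]
gripper_width: 0.001
grasp_force: 13.4
```

```bash
python3 -m handwheel '{"delta_pos":[[0,0,0.08],[0,0,0.15],[0,0,0.15],[0.023,0.233,0.15],[0.023,0.233,0.15],[0.023,0.233,0.15],[0.023,0.233,0.15]],"rot":[[0,0,0],[0,0,0],[0,0,0],[0,0,0],[0,0,0],[0,0,0],[0,0,0]],"hand":[1,1,1,1,1,1,1]}'
python3 - <<'E'
from h import *
im=get_image("wrist");cv2.imwrite("pics/wrist2.png",im["color"][...,::-1])
cv2.imwrite("pics/side2.png",cv2.resize(get_image("side")["color"][180:340,240:400,::-1],None,fx=3,fy=3))
E
```

```text
time: 5.0
eef_pos: [577.9, -62.1, 129.8]
tool_rot: [0.99, -0.139, -0.002, 0.0]
ft_force: [-0.1, -0.0, 0.7]
gripper_width: 0.001
grasp_force: 0.0
```

View pics/wrist2.png

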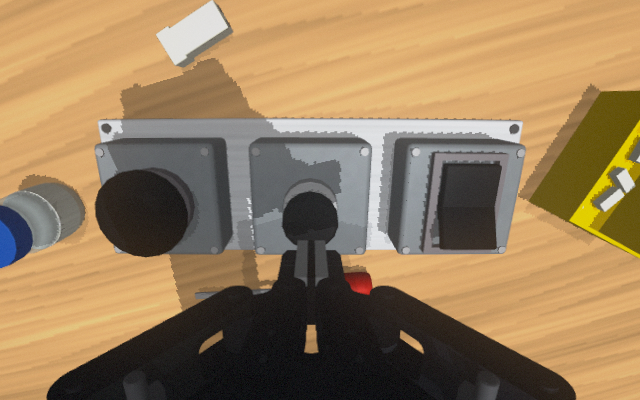

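View pics/side2.png

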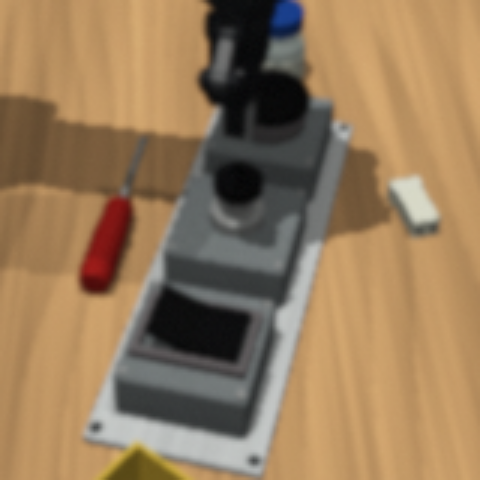

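The wrist view shows the knob at (310,215) directly under the tip line. The side crop shows the rocker flipped, with its robot-side end raised and its far half level. Next I push the valve.

```bash
python3 -m handwheel '{"delta_pos":[[0.002,0,-0.05],[0.002,0,-0.07],[0.002,0,-0.08],[0.002,0,-0.09],[0.002,0,-0.1],[0.002,0,-0.108],[0.002,0,-0.112],[0.002,0,-0.116],[0.002,0,-0.116]],"rot":[[0,0,0],[0,0,0],[0,0,0],[0,0,0],[0,0,0],[0,0,0],[0,0,0],[0,0,0],[0,0,0]],"hand":[1,1,1,1,1,1,1,1,1]}'
```

```text
time: 6.22
eef_pos: [580.9, -62.4, 76.7]
tool_rot: [0.99, -0.14, 0.001, 0.0]
ft_force: [-10.2, -1.9, 27.1]
gripper_width: -0.002
grasp_force: 13.6
```

```bash
python3 -m handwheel '{"delta_pos":[[0,0,0.06],[0,0,0.114],[0,0,0.114],[0.062,0.22,0.114],[0.062,0.22,0.114],[0.062,0.22,0.114],[0.062,0.22,0.114]],"rot":[[0,0,0],[0,0,0],[0,0,0],[0,0,0],[0,0,0],[0,0,0],[0,0,0]],"hand":[1,1,1,1,1,1,1]}'
python3 - <<'E'
from h import *
cv2.imwrite("pics/wrist3.png",get_image("wrist")["color"][...,::-1])
E
```

```text
time: 7.1
eef_pos: [610.7, 47.9, 129.1]
tool_rot: [0.99, -0.139, -0.001, 0.0]
ft_force: [-0.2, -0.1, 0.1]
gripper_width: 0.003
grasp_force: 0.0
```

View pics/wrist3.png

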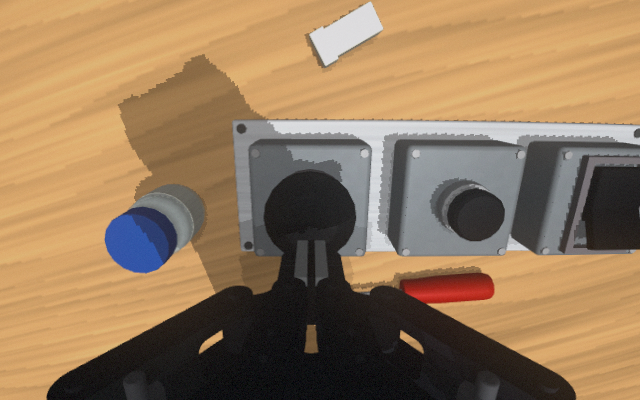

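The wrist view shows the mushroom at (310,212) under the tips, with the valve knob now low at (475,213). Next I press the palm button and hold it.

```bash
python3 -m handwheel '{"delta_pos":[[0,0,-0.05],[0,0,-0.08],[0,0,-0.09],[0,0,-0.1],[0,0,-0.106],[0,0,-0.11],[0,0,-0.11]],"rot":[[0,0,0],[0,0,0],[0,0,0],[0,0,0],[0,0,0],[0,0,0],[0,0,0]],"hand":[1,1,1,1,1,1,1]}'
python3 -m handwheel '{"delta_pos":[[0,0,0],[0,0,0],[0,0,0],[0,0,0],[0,0,0],[0,0,0],[0,0,0],[0,0,0],[0,0,0],[0,0,0],[0,0,0],[0,0,0]],"rot":[[0,0,0],[0,0,0],[0,0,0],[0,0,0],[0,0,0],[0,0,0],[0,0,0],[0,0,0],[0,0,0],[0,0,0],[0,0,0],[0,0,0]],"hand":[1,1,1,1,1,1,1,1,1,1,1,1]}'
```

```text
time: 8.02
eef_pos: [611.1, 46.8, 79.0]
tool_rot: [0.99, -0.14, -0.0, 0.001]
ft_force: [-10.8, -2.7, 25.0]
gripper_width: -0.0
grasp_force: 12.2
time: 9.52
eef_pos: [611.1, 46.7, 78.9]
tool_rot: [0.99, -0.14, -0.0, 0.001]
ft_force: [-10.8, -2.8, 23.5]
gripper_width: 0.0
grasp_force: 12.1
```

Half a second more, then I lift off.

```bash
python3 -m handwheel '{"delta_pos":[[0,0,0],[0,0,0],[0,0,0],[0,0,0],[0,0,0.02],[0,0,0.06],[0,0,0.14],[0,0,0.2],[0,0,0.2],[0,0,0.2],[0,0,0.2]],"rot":[[0,0,0],[0,0,0],[0,0,0],[0,0,0],[0,0,0],[0,0,0],[0,0,0],[0,0,0],[0,0,0],[0,0,0],[0,0,0]],"hand":[1,1,1,1,1,1,1,1,1,1,1]}'
python3 - <<'E'
from h import *
cv2.imwrite("pics/wrist4.png",get_image("wrist")["color"][...,::-1])
E
```

```text
time: 10.9
eef_pos: [610.6, 48.1, 174.2]
tool_rot: [0.99, -0.14, -0.001, 0.0]
ft_force: [0.2, -0.2, -0.2]
gripper_width: 0.002
grasp_force: 0.0
```

View pics/wrist4.png

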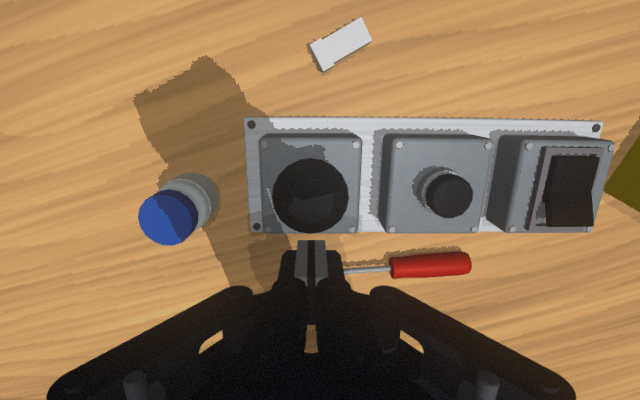

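The tool is clear of everything. The palm button is back up at (310,195), the valve is in at (450,195), the rocker at (572,190) is on, and the jar, plug and driver look undisturbed.

```bash
python3 -c "from plant import sign_off; print(sign_off())"
```

```text
the job is handed in; nothing more can be done
None
```

I ran the crimp in order and handed it in at about 11 s: rocker on, air valve fully in, palm button held down for about 2 s and released; sign-off gave no verdict.

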